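Glaze a signal lamp and hold its bayonet collar home

ROBOT

A 6-joint arm with a two-finger parallel gripper is mounted at the origin on the work surface. World frame = base frame: x ahead of the robot, y to its left, z up, the work surface at z = 0. Lengths are in m, angles in rad, forces in N, time in s.
With the tool pointing down it reaches from about 0.3 to 0.875 m from the base axis. Payload 6.4 kg.
Tool frame: the origin (TCP) lies on the centre line of the jaws, within the pads' length; the fingertips stand 19 mm ahead of it and the grasp point (between the pads) is the TCP; z points along the fingers, y is the line along which they close (so a half turn about z gives the same grasp; the last joint's range is limited). The gripper opens to 88 mm and grips with 3 to 60 N. Pads are 18 mm wide; open, the fingers measure 123 mm over their backs; the gripper's body (75 mm by 187 mm) begins 45 mm behind the grasp point.
Start: joints at [-1.468, 0.181, 1.607, -0, 1.354, -0.206], TCP at [0.175, -0.548, 0.258] pointing down, gripper open.
Joint ranges: [-2.99, 2.99], [-0.89, 2.07], [0.3, 2.58], [-1.14, 4.28], [0, 2.63], [-3.12, 3.12]. Speed limits (rad/s): [2.57, 2.57, 3.01, 3.14, 3.14, 3.14].

INTERFACE

Orientations are given as a 3x3 rotation matrix whose columns are the frame's x, y, z axes.
In Python, from workcell import get_state, camera, calibration, hand_in gives the robot as it stands.
- The arm moves only by the tool step_arm, never from a script. Its argument "targets" is a list that holds one entry, the list of rows, each a list of 7 numbers: the shift along the tool's x, y, z scaled (see below), then the turn, a rotation vector about the tool's x, y, z scaled (see below), then the opening, from 0 (shut) to 1 (fully open). A call has 1 to 10 rows; each row shifts and turns the commanded pose from where the row before left it, along the tool's axes as they then stand; what a row does not reach is not made up. The controller multiplies each number of a shift by 0.04 m and each number of a turn by 8 degrees. A row lasts 1/10 s, in which the tool goes at most 50 mm and 8.59 degrees, less where a joint would pass 70% of its speed; a pose out of reach is approached as far as the arm can. A call with a number of a shift or a turn outside -1 to 1 is refused whole. A call with a gripper value outside its range is refused whole. The fingers move at their own pace and stop on an object; "newtons" is the grip in N (left out, the last holds). Time passes only in rows, so rows that do not move let the fingers close. It gives the time, the measured TCP pose, the force, the opening and the grip force at its end, in the units of the state.
- get_state(): the state, without advancing time (a new reading comes with each control period).
- camera(name): name is "side" or "top" or "wrist"; returns (picture, depth): 480x640x3 uint8, red, green, blue; 480x640 float32, m along the optical axis (not along the pixel's ray), 0 where there is no reading.
- calibration(name): a dict with "fov_y" (degrees; the focal length in pixels is half the picture's height over the tangent of half this angle, whatever the lens; pixels are square), "cx", "cy" (the principal point, pixels), "R" (3x3) and "t" (3): a world point X has camera coordinates R X + t. Camera axes: x right, y down, z forward; pixel columns grow to the right and rows downward; lengths in m; the calibration is good to about 2 mm. A picture is of the moment at which its call begins: read the wrist's pose just before it. calibration takes no time and is no camera call; for the wrist camera it gives the pose at the moment of the call.
- hand_in(): hands the job in; it is judged then, once.
The state is a dict: "clock": time; "joints": joint angles; "qd": joint speeds; "joint_efforts": joint torques, N m; "ee_pos": TCP position; "orientation": TCP orientation; "ft_force": force on the tool from outside, world axes, zero at the start; "wrist_torque": the same for the moment, N m; "opening": finger opening in m; "grasp_force": force on a finger pad.
Only numpy, scipy, OpenCV 4.12 (cv2) and the standard library are available. Lean on these libraries where they do the work, as an engineer would, in place of code of your own. Each camera call takes 0.05 s, during which the arm holds its last target. There are 200 camera calls.

TASK

Glaze the signal lamp on the turntable: stand the small cup mouth down over the LED, let it go, then stand the large cup mouth down over the small one and let it go. Then put the knurled collar down around both cups, lip upwards, turn it until its hidden keyways drop over the pins, push it fully home against the sprung gasket, and finish while still gripping it and holding it pushed home, ready for the lock screw. Leave the hex driver, the load switch and the visor where they lie.

Things in the scene. Friction and masses are not known exactly. Their poses are not given: they have to be found in the camera images.
- small_cup: opal-white glass cup, standing mouth down on the counter: 26 mm outer diameter, 26 mm tall, wall 2.5 mm, flat closed top, about 30 g. Origin: centre of the mouth rim (its underside), z up towards the closed top. Round, so its yaw has no meaning
- large_cup: amber glass cup, standing mouth down on the counter: 37 mm outer diameter, 34 mm tall, wall 2.5 mm (32 mm bore, 31 mm deep), flat closed top, about 50 g. Origin: centre of the mouth rim (its underside), z up towards the closed top. Goes over the small cup with 3 mm to spare all round and stands on the same flat lamp base
- collar: knurled steel ring, open right through, starts lip up: 62 mm outer diameter, 40 mm tall, about 160 g. Bore 43 mm with four straight keyways, 11 mm wide, out to 53 mm diameter, centred on its own +x, +y, -x and -y axes, open at the underside, hidden from above by a 4 mm lip. Origin: centre of its underside, z up along the axis towards the lip
- lamp_seat (a point): centre of the flat top of the lamp base, 60 mm above the counter, z up. The base is an upright 39 mm spigot rising 30 mm from the 110 mm turntable plate; a 12 mm wide, 10 mm tall LED stands at its centre. The spigot's top 6 mm lie above the pins and centre a collar resting on them (2 mm slack all round)
- pin_level (a point): point on the same axis at the height of the pin tops (54 mm above the counter). Four level 6 mm pins, 90 degrees apart, stick out of the spigot to 50 mm diameter. The turntable is braked at an angle not reported: no pose shows where the pins point, only sight or feel; at most 90 degrees of turning finds them. The keyways pass within about 6 degrees either way when centred
- lamp_axis (a point): point on the lamp base's upright axis at the hard shoulder (36 mm above the counter, 24 mm below lamp_seat), where the collar's underside rests when it is fully home, 18 mm lower than when it rests on the pins
- gasket (a joint): sprung rubber gasket ring, 62 mm outer diameter, around the foot of the lamp base, free top 42 mm above the counter. Value: how far it is pressed down, in m: 0 free, 0.006 with the collar fully home. The collar meets it 12 mm below the pin tops; it pushes back with about 6 N at first, 10 N when home, and lifts the collar again if that is let go
- hex_driver: bystander: steel hex driver, 160 mm long, 21 mm thick at the handle, lying on the counter along its x axis; origin near the middle of its underside
- load_switch: bystander: green plastic rotary load switch, 45 x 55 x 44 mm; origin at the centre of its underside
- visor: bystander: yellow pressed-steel lamp visor shaped like a hard hat, 170 mm wide, 90 mm tall, brim reaching 115 mm out along its -x axis; origin at the centre of the dome's underside
Not all that is in view belongs to the job. There is more than one size of the large_cup; the job needs the larger. There is more than one size of the collar; the job needs the smaller.

How it is judged:
On the way, in this order (a step that is already met when the one before it is completed fails the run):
1. the small cup stands mouth down over the LED on the lamp base, let go (horizontal distance between small_cup and lamp_seat below 0.006 m and z of small_cup in the frame of lamp_seat between -0.003 and 0.003 m and angle between small_cup's own z axis and vertical below 0.12 rad and contact force between the fingers and small_cup below 0.1 N), for 0.2 s.
2. the large cup stands mouth down over the small cup on the lamp base, let go (horizontal distance between small_cup and lamp_seat below 0.006 m and z of small_cup in the frame of lamp_seat between -0.003 and 0.003 m and angle between each of small_cup, large_cup's own z axis and vertical below 0.12 rad and horizontal distance between large_cup and lamp_seat below 0.005 m and z of large_cup in the frame of lamp_seat between -0.003 and 0.003 m and contact force between the fingers and large_cup below 0.1 N), for 0.2 s.
3. the collar's keyways have dropped over the pins (underside at least 3 mm below the pin tops), lip up (horizontal distance between collar and lamp_axis below 0.004 m and angle between collar's own z axis and vertical below 0.1 rad and z of collar in the frame of lamp_axis below 0.015 m), for 0.1 s.
At the end, for the whole second after the job is handed in: Cups mouth down on the lamp base (height within 3 mm; small within 6 mm, large within 5 mm of its axis); collar lip up, keyed over the pins, underside within 1.5 mm of the shoulder and 4 mm of the axis, gasket pressed over 4.5 mm; collar still, fingers on it with over 3 N (horizontal distance between small_cup and lamp_seat below 0.006 m and z of small_cup in the frame of lamp_seat between -0.003 and 0.003 m and angle between each of small_cup, large_cup's own z axis and vertical below 0.12 rad and horizontal distance between large_cup and lamp_seat below 0.005 m and z of large_cup in the frame of lamp_seat between -0.003 and 0.003 m and horizontal distance between collar and lamp_axis below 0.004 m and angle between collar's own z axis and vertical below 0.1 rad and z of collar in the frame of lamp_axis below 0.0015 m and value of joint gasket above 0.0045 m and contact force between the fingers and collar above 3 N and linear speed of collar below 0.02 m/s); the arm keeps its last pose, push and grip.
It fails at once if the hex driver is shifted by more than 30 mm (distance of hex_driver from where it was at the start of the episode above 0.03 m).
It fails at once if the load switch is shifted by more than 30 mm (distance of load_switch from where it was at the start of the episode above 0.03 m).
It fails at once if the visor is shifted by more than 30 mm (distance of visor from where it was at the start of the episode above 0.03 m).
It also fails if it takes over 72 s, if anything falls off the work surface, if the arm or the gripper's body presses on something with over 40 N, if the wrist force passes 120 N, or if a joint passes its speed limit or range.

## Working session

There is one attempt and no reset: what is moved stays moved. The work goes in short steps, Python scripts to look and compute and a tool call to move; the robot and the scene stay as the last step left them, time stands still between calls to the robot, and variables do not carry over. Pictures are saved under pics/ and viewed, at most 10 in all, crops included, and the job is handed in when it is done.

Besides the shell and the picture viewer there is one more tool, called after "Call:" as name([rows], argument=value, ...), one row to a line, values as JSON. step_arm: Moves the arm, as the interface text tells. Shifts and turns lie within -1 to 1; 1 stands for 0.04 m of shift or 8 degrees of turn. Its arguments: {"type":"object","properties":{"targets":{"type":"array"},"newtons":{"type":"number"}},"required":["targets"]}

```bash
mkdir -p pics; ls
cat > h.py <<'E'
import numpy as np, cv2
from workcell import get_state, camera, calibration, hand_in
def grab(n,f):
    c=calibration(n); p,d=camera(n); np.savez(f'pics/{f}.npz',p=p,d=d,**{k:np.array(v) for k,v in c.items()})
    cv2.imwrite(f'pics/{f}.png',cv2.cvtColor(p,cv2.COLOR_RGB2BGR)); return p,d,c
def cloud(f):
    z=np.load(f'pics/{f}.npz'); d=z['d']; h,w=d.shape
    fl=h/2/np.tan(np.radians(float(z['fov_y']))/2)
    v,u=np.mgrid[:h,:w]
    C=np.stack([(u-z['cx'])/fl*d,(v-z['cy'])/fl*d,d],-1)
    W=(C-z['t'])@z['R']; W[d==0]=np.nan
    return z['p'],W
E
python3 - <<'E'
from h import *
for n in('top','side','wrist'):
    p,d,c=grab(n,n+'0'); print(n,c['fov_y'],np.round(-np.array(c['R']).T@c['t'],3))
a=[cv2.imread(f'pics/{n}0.png') for n in('top','side')]
cv2.imwrite('pics/a.png',a[0])
s=get_state();print(s)
E
```

```text
pics
top 47.22849414735067 [0.373 0.064 1.058]
side 57.04039862371955 [0.547 0.75  0.529]
wrist 58.32756023406896 [ 0.246 -0.525  0.384]
{'clock': 0.15, 'joints': array([-1.46826659e+00,  1.81376942e-01,  1.60773710e+00,  4.43580507e-06,
        1.35378844e+00, -2.06288069e-01]), 'qd': array([-0.00011539, -0.00093246, -0.00280918,  0.00114108, -0.00060284,
        0.00059933]), 'joint_efforts': array([ 2.66941352e-03, -4.34230614e+01, -3.42171586e+01,  7.04661221e-02,
        3.56475881e-02, -8.34266825e-05]), 'ee_pos': array([ 0.17474748, -0.54741977,  0.25703332]), 'orientation': array([[ 9.52693853e-01,  3.03931581e-01, -1.29752004e-04],
       [ 3.03931487e-01, -9.52693000e-01,  1.30339152e-03],
       [ 2.72528021e-04, -1.28116881e-03, -9.99999142e-01]]), 'ft_force': array([0.10109407, 0.93208709, 0.22178603]), 'wrist_torque': array([-0.00655016, -0.01390053,  0.0518066 ]), 'grasp_force': 0.0, 'opening': 0.08764687811239981}
```

View pics/top0.png

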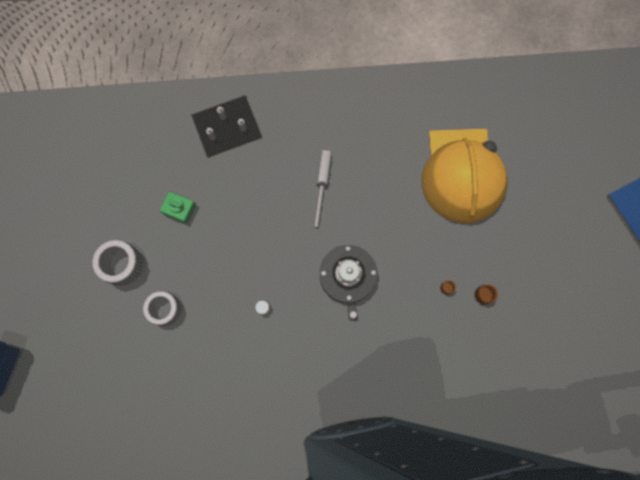

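View pics/side0.png

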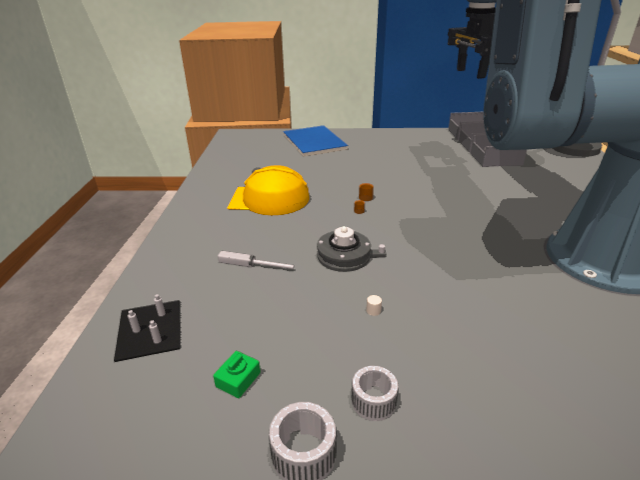

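The top view shows the small white cup at (263,308), the amber cups at (448,288) smaller and (486,295) larger, and the collars at (115,262) larger and (160,308) smaller. The lamp is at (349,272), the driver at (322,188), the switch at (177,207) and the visor at (465,180). The job needs the amber cup at (486,295) and the collar at (160,308). I'll check sizes from depth and in an enlarged crop.

Run:
```python
from h import *
p,W=cloud('top0')
for n,(u,v),r,zr in [('white',(263,308),16,(.020,.035)),('amberS',(448,288),14,(.015,.06)),('amberL',(486,295),18,(.028,.06)),('collS',(160,308),26,(.034,.06)),('collL',(115,262),32,(.03,.08)),('lamp',(349,272),34,(.055,.065)),('pl',(349,272),34,(.025,.04)),('led',(349,272),34,(.066,.075)),('sw',(177,207),24,(.01,.08))]:
    vv,uu=np.mgrid[:480,:640]; m=(np.hypot(uu-u,vv-v)<r)&(W[...,2]>zr[0])&(W[...,2]<zr[1])
    q=W[m]; 
    if len(q)<5: print(n,len(q));continue
    (c,rad)=cv2.minEnclosingCircle(q[:,:2].astype(np.float32))
    print(n,len(q),'circ',np.round(c,4),'d',round(2*rad,4),'mean',np.round(q.mean(0),4),'zmax',np.percentile(q[:,2],[50,95]).round(4))
i=cv2.imread('pics/top0.png')
cr=[cv2.resize(i[y-40:y+40,x-50:x+50],None,fx=4,fy=4,interpolation=cv2.INTER_CUBIC) for x,y in[(467,291),(138,286),(349,280),(263,308)]]
cv2.imwrite('pics/crop.png',np.vstack([np.hstack(cr[:2]),np.hstack(cr[2:])])[:600])
```

```text
white 142 circ [0.4781 0.1651] d 0.0253 mean [0.478  0.165  0.0255] zmax [0.0254 0.0286]
amberS 158 circ [ 0.4887 -0.1902] d 0.026 mean [ 0.4884 -0.1893  0.0231] zmax [0.0236 0.0268]
amberL 298 circ [ 0.4692 -0.2593] d 0.0372 mean [ 0.4691 -0.2587  0.0332] zmax [0.0334 0.0362]
collS 472 circ [0.4907 0.3521] d 0.0631 mean [0.4903 0.3518 0.0387] zmax [0.0387 0.042 ]
collL 1008 circ [0.5833 0.4324] d 0.0826 mean [0.5814 0.4301 0.0479] zmax [0.05   0.0538]
lamp 309 circ [ 0.5311 -0.0026] d 0.0428 mean [ 0.5288 -0.0012  0.0592] zmax [0.0591 0.0625]
pl 1990 circ [ 0.5293 -0.0015] d 0.1106 mean [ 0.5271 -0.0008  0.0304] zmax [0.0299 0.0381]
led 26 circ [ 0.5278 -0.0028] d 0.0135 mean [ 0.5284 -0.0015  0.0685] zmax [0.0679 0.0711]
sw 699 circ [0.6877 0.3199] d 0.0681 mean [0.6851 0.3181 0.0283] zmax [0.0276 0.042 ]
```

View pics/crop.png

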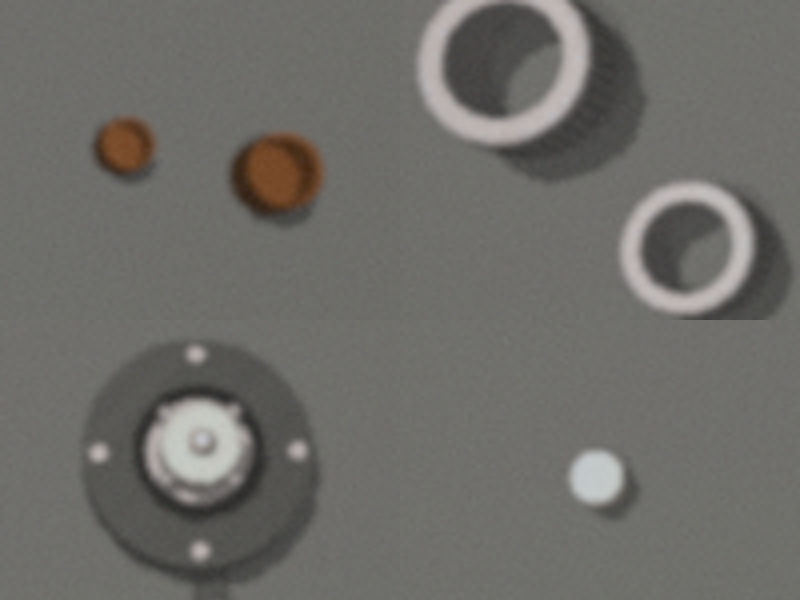

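Sizes match: the amber cup at (486,295) is 37 mm, and the collar at (160,308) is 63 mm (the other is 83 mm). Two pins show at about 45° in the picture. I'll square the tool to the world and view the lamp from the wrist camera.

Call:
step_arm([
  [[0,0,0,0,0,0.74,0.6],[0,0,0,0,0,0.74,0.6],[0,0,0,0,0,0.73,0.6],[0.63,-0.97,0,0,0,0,0.6],[0.63,-0.97,0,0,0,0,0.6],[0.63,-0.97,0,0,0,0,0.6],[0.63,-0.97,0,0,0,0,0.6],[0.63,-0.97,0,0,0,0,0.6],[0.63,-0.97,0,0,0,0,0.6],[0.63,-0.97,0,0,0,0,0.6]],
])

```text
clock: 1.15
ee_pos: [0.3516, -0.2744, 0.2576]
orientation: [[1.0, -0.0, 0.0], [-0.0, -1.0, 0.0], [0.0, -0.0, -1.0]]
ft_force: [0.2, 0.1, -0.1]
opening: 0.0528
grasp_force: 0.0
```

Call:
step_arm([
  [[0.63,-0.97,0,0,0,0,0.6],[0.63,-0.97,0,0,0,0,0.6],[0.63,-0.97,0,0,0,0,0.6],[0.63,-0.97,0,0,0,0,0.6],[0.63,-0.97,0,0,0,0,0.6],[0.63,-0.97,0,0,0,0,0.6],[0.63,-0.97,0,0,0,0,0.6],[0,0,0,0,0,0,0.6],[0,0,0,0,0,0,0.6]],
])

```text
clock: 2.05
ee_pos: [0.5273, -0.0036, 0.2571]
orientation: [[1.0, 0.003, -0.001], [0.003, -1.0, -0.0], [-0.001, 0.0, -1.0]]
ft_force: [-0.1, -0.4, 0.1]
opening: 0.0528
grasp_force: 0.0
```

Run:
```python
from h import *
s=get_state();print(s['ee_pos'],s['orientation'].round(4),s['joints'].round(3),s['opening'])
p,d,c=grab('wrist','w1'); R=np.array(c['R']); o=-R.T@c['t']; ax=R[2]; print(o,ax, o+ax*(0.06-o[2])/ax[2])
```

```text
[ 0.52726963 -0.00360324  0.25713843] [[ 1.0e+00  2.9e-03 -1.4e-03]
 [ 2.9e-03 -1.0e+00 -1.0e-04]
 [-1.4e-03  1.0e-04 -1.0e+00]] [-0.232  0.075  1.726 -0.     1.342  1.336] 0.05278092563083688
[ 0.6018716  -0.00304925  0.3840702 ] [-2.89433139e-01 -9.28362780e-04 -9.57197783e-01] [ 0.50388072 -0.00336356  0.06      ]
```

View pics/w1.png

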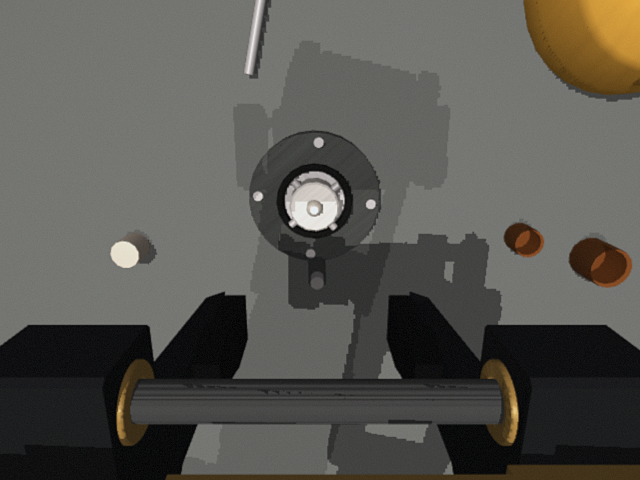

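The wrist view shows the lamp at (315,203) with four pins near the diagonals: about (293,183), (337,183), (292,222) and (335,222). The white cup is at (125,254) and the amber cups at (523,239) and (605,263). Next I'll take positions from the depth.

```bash
cat >> h.py <<'E'
def fit(f,u,v,r,z0,z1,rgb=False):
    p,W=cloud(f); vv,uu=np.mgrid[:480,:640]
    m=(np.hypot(uu-u,vv-v)<r)&(W[...,2]>z0)&(W[...,2]<z1); q=W[m]
    # drop stray points: keep 2..98 pct radius about median
    c,rad=cv2.minEnclosingCircle(q[:,:2].astype(np.float32))
    h=cv2.convexHull(q[:,:2].astype(np.float32))[:,0]
    M=cv2.moments(h); a=M['m00']; cm=(M['m10']/a,M['m01']/a)
    print(f,(u,v),len(q),'circ',np.round(c,4),'d',round(2*rad,4),'hull',np.round(cm,4),'deq',round(2*np.sqrt(a/np.pi),4),'zmed',np.median(q[:,2]).round(4)); return q
E
python3 - <<'E'
from h import *
fit('w1',315,203,40,.057,.064); fit('w1',315,203,80,.026,.034); fit('w1',315,203,40,.066,.075)
fit('w1',125,254,22,.0235,.03)
fit('w1',605,263,40,.031,.038)
p,W=cloud('w1')
i=cv2.cvtColor(p,cv2.COLOR_RGB2BGR)[150:255,255:375]
cv2.imwrite('pics/pins.png',cv2.resize(i,None,fx=5,fy=5,interpolation=cv2.INTER_CUBIC))
E
```

```text
w1 (315, 203) 1712 circ [ 0.5295 -0.0009] d 0.0392 hull [ 0.5297 -0.0009] deq 0.0382 zmed 0.0599
w1 (315, 203) 8798 circ [ 0.5297 -0.0007] d 0.1101 hull [ 0.5298 -0.0008] deq 0.1091 zmed 0.0301
w1 (315, 203) 173 circ [ 0.5297 -0.0008] d 0.0116 hull [ 0.5298 -0.0009] deq 0.0111 zmed 0.0685
w1 (125, 254) 628 circ [0.4793 0.1662] d 0.0264 hull [0.4792 0.166 ] deq 0.0251 zmed 0.026
w1 (605, 263) 1311 circ [ 0.4707 -0.2588] d 0.0377 hull [ 0.4702 -0.2585] deq 0.0359 zmed 0.034
```

View pics/pins.png

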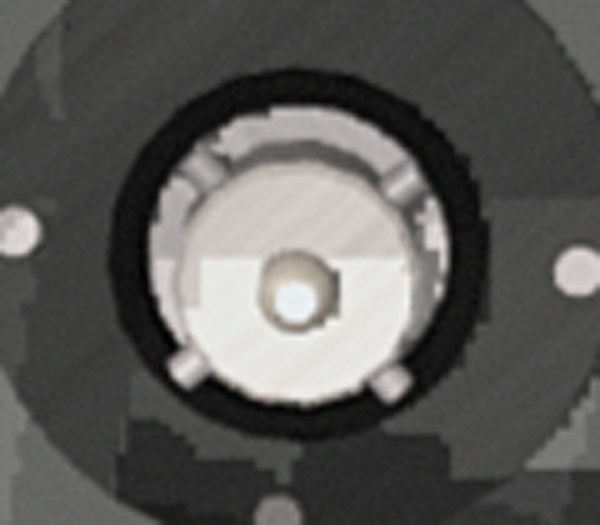

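Pins lie at about 40° (mod 90) from world x, with the lamp at (0.5297, -0.0009). Next I go over the white cup and check.

Call:
step_arm([
  [[-0.25,-0.85,0,0,0,0.02,0.6],[-0.25,-0.85,0,0,0,0,0.6],[-0.25,-0.85,0,0,0,0,0.6],[-0.25,-0.85,0,0,0,0,0.6],[-0.25,-0.85,0,0,0,0,0.6],[0,0,0.5,0,0,0,0.6],[0,0,0,0,0,0,0.6]],
])

```text
clock: 2.8
ee_pos: [0.476, 0.1647, 0.2357]
orientation: [[1.0, -0.003, -0.004], [-0.003, -1.0, -0.001], [-0.004, 0.001, -1.0]]
ft_force: [-1.0, -0.0, -0.3]
opening: 0.053
grasp_force: 0.0
```

Run:
```python
from h import *
s=get_state();print(s['ee_pos'],s['orientation'].round(4).tolist())
grab('wrist','w2'); fit('w2',315,205,45,.0235,.03)
```

```text
[0.47601261 0.16467678 0.2357313 ] [[1.0, -0.003, -0.0039], [-0.003, -1.0, -0.0008], [-0.0039, 0.0008, -1.0]]
w2 (315, 205) 759 circ [0.4792 0.1661] d 0.0256 hull [0.4791 0.1662] deq 0.0246 zmed 0.026
```

Call:
step_arm([
  [[0.08,-0.03,0.85,0,0,0,0.6],[0,0,0.85,0,0,0,0.6],[0,0,0.85,0,0,0,0.6],[0,0,0.85,0,0,0,0.6],[0,0,0.85,0,0,0,0.6],[0,0,0.7,0,0,0,0.6],[0,0,0.3,0,0,0,0.6],[0,0,0,0,0,0,0.6],[0,0,0,0,0,0,0.6]],
])

```text
clock: 3.75
ee_pos: [0.4822, 0.1662, 0.0289]
orientation: [[1.0, -0.004, 0.002], [-0.004, -1.0, 0.0], [0.002, -0.0, -1.0]]
ft_force: [0.6, -1.1, 0.3]
opening: 0.0531
grasp_force: 0.0
```

Call:
step_arm([
  [[-0.08,0,0.15,0,0,0,0.6],[0,0,0,0,0,0,0.6],[0,0,0,0,0,0,0.6],[0,0,0,0,0,0,0.6]],
], newtons=12)

```text
clock: 4.15
ee_pos: [0.4781, 0.1669, 0.0222]
orientation: [[1.0, -0.002, 0.001], [-0.002, -1.0, 0.0], [0.001, -0.0, -1.0]]
ft_force: [-0.1, 0.2, -0.9]
opening: 0.0529
grasp_force: 0.0
```

Call:
step_arm([
  [[0,0,0,0,0,0,0],[0,0,0,0,0,0,0],[0,0,0,0,0,0,0],[0,0,0,0,0,0,0],[0,0,0,0,0,0,0],[0,0,0,0,0,0,0],[0,0,0,0,0,0,0]],
])

```text
clock: 4.85
ee_pos: [0.4778, 0.1668, 0.0217]
orientation: [[1.0, -0.003, 0.0], [-0.003, -1.0, 0.0], [0.0, -0.0, -1.0]]
ft_force: [-0.5, 0.3, 0.6]
opening: 0.026
grasp_force: 12.0
```

Call:
step_arm([
  [[0,0,-0.8,0,0,0,0],[0,0,-0.8,0,0,0,0],[0,0,-0.8,0,0,0,0],[0.25,0.84,0,0,0,0,0],[0.25,0.84,0,0,0,0,0],[0.25,0.84,0,0,0,0,0],[0.25,0.84,0,0,0,0,0],[0.25,0.84,0,0,0,0,0],[0,0,0,0,0,0,0],[0,0,0,0,0,0,0]],
])

```text
clock: 5.85
ee_pos: [0.5272, -0.0019, 0.1175]
orientation: [[1.0, -0.005, -0.001], [-0.005, -1.0, 0.0], [-0.001, -0.0, -1.0]]
ft_force: [0.3, 0.4, -0.1]
opening: 0.0255
grasp_force: 12.0
```

Call:
step_arm([
  [[0.03,-0.04,0,0,0,0,0],[0,0,0.4,0,0,0,0],[0,0,0.4,0,0,0,0],[0,0,0,0,0,0,0],[0,0,0,0,0,0,0]],
])

```text
clock: 6.35
ee_pos: [0.5282, 0.0013, 0.0857]
orientation: [[1.0, -0.001, -0.001], [-0.001, -1.0, 0.0], [-0.001, -0.0, -1.0]]
ft_force: [0.8, 0.3, -0.8]
opening: 0.0257
grasp_force: 12.0
```

Run:
```python
from h import *
s=get_state();print(s['ee_pos'],s['ft_force'])
grab('side','s2'); i=cv2.imread('pics/s2.png')[190:290,280:410]
cv2.imwrite('pics/s2c.png',cv2.resize(i,None,fx=5,fy=5,interpolation=cv2.INTER_CUBIC))
```

```text
[0.52816722 0.00132917 0.08567614] [ 0.76507059  0.29657643 -0.84200812]
```

View pics/s2c.png

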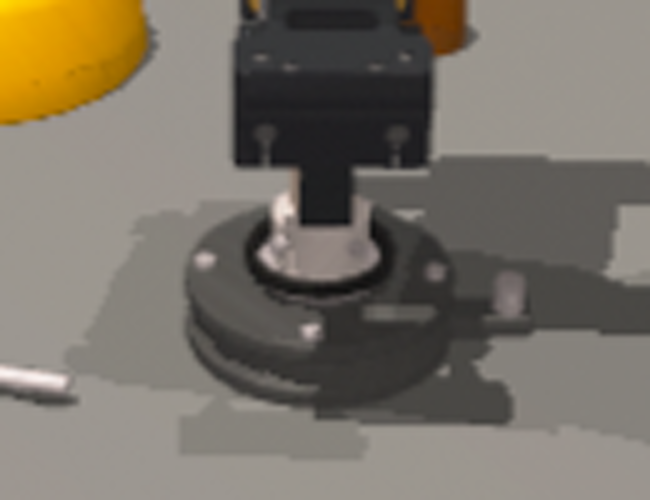

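The crop shows the cup held over the spigot without tilting. I'll lower the last 4 mm and release.

Call:
step_arm([
  [[0,0.04,0.05,0,0,0,0],[0,0,0.05,0,0,0,0],[0,0,0,0,0,0,0],[0,0,0,0,0,0,0]],
])

```text
clock: 6.8
ee_pos: [0.5286, -0.0014, 0.0819]
orientation: [[1.0, -0.003, 0.0], [-0.003, -1.0, -0.0], [0.0, 0.0, -1.0]]
ft_force: [0.3, 0.4, 0.7]
opening: 0.0258
grasp_force: 12.0
```

Call:
step_arm([
  [[0,0,0,0,0,0,0.5],[0,0,0,0,0,0,0.5],[0,0,0,0,0,0,0.5],[0,0,0,0,0,0,0.6],[0,0,-0.8,0,0,0,0.6],[0,0,-0.9,0,0,0,0.6],[0,0,-0.9,0,0,0,0.6],[0,0,-0.9,0,0,0,0.6],[0,0,-0.8,0,0,0,0.6],[0,0,0,0,0,0,0.6]],
])

```text
clock: 7.8
ee_pos: [0.5312, -0.0019, 0.2591]
orientation: [[1.0, -0.002, 0.009], [-0.002, -1.0, -0.002], [0.009, 0.002, -1.0]]
ft_force: [0.2, -0.2, 0.4]
opening: 0.0532
grasp_force: 0.0
```

Run:
```python
from h import *
s=get_state();print(s['ee_pos'])
grab('wrist','w3'); fit('w3',315,195,45,.080,.093); fit('w3',315,203,90,.026,.034)
fit('w3',605,263,45,.031,.038)
```

```text
[ 0.53119443 -0.00187999  0.25913538]
w3 (315, 195) 966 circ [ 0.5298 -0.001 ] d 0.0259 hull [ 0.5299 -0.0008] deq 0.0249 zmed 0.086
w3 (315, 203) 8583 circ [ 0.5299 -0.001 ] d 0.1103 hull [ 0.5298 -0.0008] deq 0.1091 zmed 0.03
w3 (605, 263) 1279 circ [ 0.4699 -0.2584] d 0.0369 hull [ 0.4701 -0.2584] deq 0.0358 zmed 0.0339
```

Small cup is seated at (0.5298, -0.001), top at 86 mm. Next is the large cup.

Call:
step_arm([
  [[-0.22,0.92,0,0,0,0,0.6],[-0.22,0.92,0,0,0,0,0.6],[-0.22,0.92,0,0,0,0,0.6],[-0.22,0.92,0,0,0,0,0.6],[-0.22,0.92,0,0,0,0,0.6],[-0.22,0.92,0,0,0,0,0.6],[-0.2,0.9,0.4,0,0,0,0.6],[0,0,0.8,0,0,0,0.6],[0,0,0.8,0,0,0,0.6],[0,0,0,0,0,0,0.6]],
])

```text
clock: 8.85
ee_pos: [0.4636, -0.2556, 0.1677]
orientation: [[1.0, -0.004, -0.009], [-0.004, -1.0, 0.008], [-0.009, -0.008, -1.0]]
ft_force: [-0.1, 0.2, -0.2]
opening: 0.0528
grasp_force: 0.0
```

Run:
```python
from h import *
s=get_state();print(s['ee_pos'])
grab('wrist','w4'); p,W=cloud('w4'); m=(W[...,2]>.031)&(W[...,2]<.036)&(np.hypot(W[...,0]-.47,W[...,1]+.2585)<.03); v,u=np.where(m); print(u.mean(),v.mean()); fit('w4',u.mean(),v.mean(),60,.031,.036)
```

```text
[ 0.46358216 -0.25557737  0.16767867]
324.35397148676174 220.26558044806518
w4 (np.float64(324.35397148676174), np.float64(220.26558044806518)) 2455 circ [ 0.4702 -0.259 ] d 0.0362 hull [ 0.4702 -0.259 ] deq 0.0353 zmed 0.0341
```

Call:
step_arm([
  [[0.15,0.08,0.5,0,0,0,0.6],[0,0,0.85,0,0,0,0.6],[0,0,0.85,0,0,0,0.6],[0,0,0.75,0,0,0,0.6],[0,0,0.4,0,0,0,0.6],[0,0,0,0,0,0,0.6],[0,0,0,0,0,0,0.6],[0,0,0,0,0,0,0.6]],
])

```text
clock: 9.7
ee_pos: [0.4744, -0.2621, 0.0417]
orientation: [[1.0, -0.002, 0.002], [-0.002, -1.0, -0.002], [0.002, 0.002, -1.0]]
ft_force: [0.4, 0.5, -0.4]
opening: 0.0523
grasp_force: 0.0
```

Call:
step_arm([
  [[-0.1,-0.08,0.2,0,0,0,0.6],[0,0,0.2,0,0,0,0.6],[0,0,0,0,0,0,0.6],[0,0,0,0,0,0,0.6]],
])

```text
clock: 10.1
ee_pos: [0.4688, -0.2578, 0.0234]
orientation: [[1.0, -0.003, -0.001], [-0.003, -1.0, 0.001], [-0.001, -0.001, -1.0]]
ft_force: [-0.1, 0.2, -0.1]
opening: 0.0527
grasp_force: 0.0
```

Call:
step_arm([
  [[0,0,0,0,0,0,0],[0,0,0,0,0,0,0],[0,0,0,0,0,0,0],[0,0,0,0,0,0,0],[0,0,0,0,0,0,0],[0,0,0,0,0,0,0]],
], newtons=15)

```text
clock: 10.7
ee_pos: [0.4693, -0.2582, 0.0239]
orientation: [[1.0, -0.003, 0.0], [-0.003, -1.0, -0.0], [0.0, 0.0, -1.0]]
ft_force: [-0.6, -0.7, 0.6]
opening: 0.0367
grasp_force: 15.0
```

Call:
step_arm([
  [[0,0,-0.85,0,0,0,0],[0,0,-0.85,0,0,0,0],[0,0,-0.85,0,0,0,0],[0,0,-0.85,0,0,0,0],[0.3,-0.9,0,0,0,0,0],[0.3,-0.9,0,0,0,0,0],[0.3,-0.9,0,0,0,0,0],[0.3,-0.9,0,0,0,0,0],[0.29,-0.9,0,0,0,0,0]],
])

```text
clock: 11.6
ee_pos: [0.5292, -0.0766, 0.1596]
orientation: [[1.0, -0.003, -0.0], [-0.003, -1.0, 0.0], [-0.0, -0.0, -1.0]]
ft_force: [0.5, 0.3, -0.3]
opening: 0.0361
grasp_force: 15.0
```

Call:
step_arm([
  [[0,-0.9,0,0,0,0,0],[0,-0.9,0,0,0,0,0],[0,-0.12,0,0,0,0,0],[0,0,0,0,0,0,0],[0,0,0,0,0,0,0]],
])

```text
clock: 12.1
ee_pos: [0.5294, -0.0021, 0.1597]
orientation: [[1.0, -0.003, -0.0], [-0.003, -1.0, -0.0], [-0.0, 0.0, -1.0]]
ft_force: [0.4, -1.3, -0.0]
opening: 0.0367
grasp_force: 15.0
```

Call:
step_arm([
  [[0,-0.03,0.5,0,0,0,0],[0,0,0.5,0,0,0,0],[0,0,0.1,0,0,0,0],[0,0,0,0,0,0,0],[0,0,0,0,0,0,0]],
])

```text
clock: 12.6
ee_pos: [0.53, -0.001, 0.1165]
orientation: [[1.0, -0.004, 0.001], [-0.004, -1.0, -0.0], [0.001, 0.0, -1.0]]
ft_force: [0.1, 0.2, -1.4]
opening: 0.0365
grasp_force: 15.0
```

Good alignment, so lower 32 mm gently.

Call:
step_arm([
  [[-0.02,0,0.2,0,0,0,0],[0,0,0.2,0,0,0,0],[0,0,0.2,0,0,0,0],[0,0,0.14,0,0,0,0],[0,0,0,0,0,0,0],[0,0,0,0,0,0,0]],
])

```text
clock: 13.2
ee_pos: [0.5285, -0.0001, 0.0859]
orientation: [[1.0, -0.002, -0.001], [-0.002, -1.0, 0.0], [-0.001, -0.0, -1.0]]
ft_force: [-0.0, -0.3, 0.3]
opening: 0.0365
grasp_force: 15.0
```

Call:
step_arm([
  [[0,0.02,0.05,0,0,0,0],[0,0,0,0,0,0,0],[0,0,0,0,0,0,0]],
])

```text
clock: 13.5
ee_pos: [0.5287, -0.001, 0.0843]
orientation: [[1.0, -0.003, 0.0], [-0.003, -1.0, -0.0], [0.0, 0.0, -1.0]]
ft_force: [-0.7, -0.9, -0.1]
opening: 0.0364
grasp_force: 15.0
```

Call:
step_arm([
  [[0,0,0,0,0,0,0.6],[0,0,0,0,0,0,0.6],[0,0,0,0,0,0,0.6],[0,0,0,0,0,0,0.6],[0,0,-0.8,0,0,0,0.6],[0,0,-0.9,0,0,0,0.9],[0,0,-0.9,0,0,0,0.9],[0,0,-0.9,0,0,0,0.9],[0,0,-0.8,0,0,0,0.9],[0,0,0,0,0,0,0.9]],
])

```text
clock: 14.5
ee_pos: [0.5312, -0.0015, 0.2616]
orientation: [[1.0, -0.002, 0.009], [-0.002, -1.0, -0.002], [0.009, 0.002, -1.0]]
ft_force: [1.1, -0.0, 0.9]
opening: 0.0796
grasp_force: 0.0
```

Run:
```python
from h import *
s=get_state();print(s['ee_pos'])
grab('wrist','w5'); fit('w5',315,195,50,.089,.099); fit('w5',315,203,90,.026,.034)
```

```text
[ 0.53118758 -0.00146064  0.26156324]
w5 (315, 195) 1878 circ [ 5.296e-01 -5.000e-04] d 0.0361 hull [ 5.303e-01 -4.000e-04] deq 0.0346 zmed 0.094
w5 (315, 203) 8325 circ [ 0.5297 -0.0008] d 0.1101 hull [ 0.5297 -0.0008] deq 0.1092 zmed 0.0301
```

Call:
step_arm([
  [[-0.1,-0.88,0,0,0,0,0.95],[-0.1,-0.88,0,0,0,0,0.95],[-0.1,-0.88,0,0,0,0,0.95],[-0.1,-0.88,0,0,0,0,0.95],[-0.1,-0.88,0,0,0,0,0.95],[-0.1,-0.88,0,0,0,0,0.95],[-0.1,-0.88,0,0,0,0,0.95],[-0.1,-0.88,0,0,0,0,0.95],[-0.1,-0.88,0,0,0,0,0.95],[-0.1,-0.88,0.5,0,0,0,0.95]],
])

```text
clock: 15.55
ee_pos: [0.4899, 0.353, 0.2369]
orientation: [[1.0, -0.003, 0.003], [-0.003, -1.0, 0.001], [0.003, -0.001, -1.0]]
ft_force: [0.6, -0.2, 0.1]
opening: 0.0836
grasp_force: 0.0
```

Call:
step_arm([
  [[0,0,0.5,0,0,0,0.95],[0,0,0,0,0,0,0.95],[0,0,0,0,0,0,0.95]],
])

```text
clock: 15.85
ee_pos: [0.4887, 0.3506, 0.2147]
orientation: [[1.0, -0.003, -0.003], [-0.003, -1.0, -0.001], [-0.003, 0.001, -1.0]]
ft_force: [-0.3, -0.3, 0.5]
opening: 0.0836
grasp_force: 0.0
```

Run:
```python
from h import *
s=get_state();print(s['ee_pos'],s['orientation'].round(4).tolist())
grab('wrist','w6'); p,W=cloud('w6'); m=(W[...,2]>.037)&(W[...,2]<.043)&(np.hypot(W[...,0]-.49,W[...,1]-.352)<.045); v,u=np.where(m); print(u.mean(),v.mean()); fit('w6',u.mean(),v.mean(),75,.037,.043)
```

```text
[0.48873122 0.35055377 0.21472738] [[1.0, -0.0027, -0.0028], [-0.0027, -1.0, -0.0015], [-0.0028, 0.0015, -1.0]]
312.6835040621688 210.63652419639703
w6 (np.float64(312.6835040621688), np.float64(210.63652419639703)) 2831 circ [0.4918 0.3537] d 0.062 hull [0.4918 0.3536] deq 0.0612 zmed 0.0399
```

View pics/w6.png

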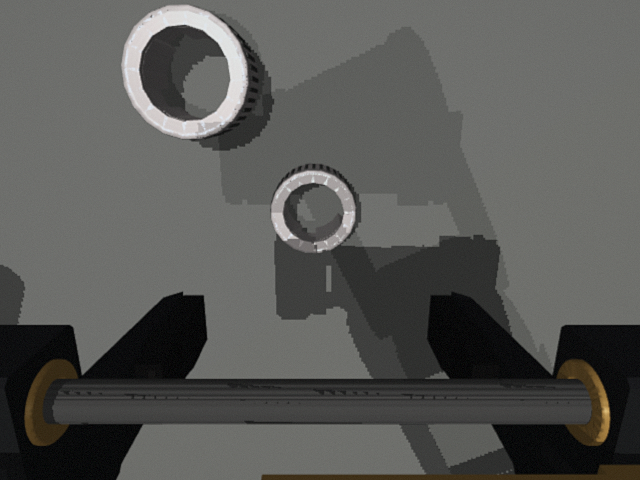

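The collar sits at (315,211) with the larger one well clear. Descend.

Call:
step_arm([
  [[0.06,-0.07,0.8,0,0,0,0.95],[0,0,0.9,0,0,0,0.95],[0,0,0.9,0,0,0,0.95],[0,0,0.9,0,0,0,0.95],[0,0,0.8,0,0,0,0.95],[0,0,0,0,0,0,0.95],[0,0,0,0,0,0,0.95],[0,0,0,0,0,0,0.95]],
])

```text
clock: 16.7
ee_pos: [0.4939, 0.3545, 0.0469]
orientation: [[1.0, -0.003, 0.004], [-0.003, -1.0, 0.002], [0.004, -0.002, -1.0]]
ft_force: [0.8, 0.4, -0.4]
opening: 0.0836
grasp_force: 0.0
```

Call:
step_arm([
  [[-0.05,0.02,0.25,0,0,0,0.95],[0,0,0.27,0,0,0,0.95],[0,0,0,0,0,0,0.95],[0,0,0,0,0,0,0.95]],
])

```text
clock: 17.1
ee_pos: [0.4894, 0.353, 0.0229]
orientation: [[1.0, -0.002, -0.001], [-0.002, -1.0, -0.0], [-0.001, 0.0, -1.0]]
ft_force: [-0.4, 0.5, -0.4]
opening: 0.0835
grasp_force: 0.0
```

Call:
step_arm([
  [[0.055,-0.01,-0.07,0,0,0,0.95],[0,0,0,0,0,0,0.95],[0,0,0,0,0,0,0.95]],
])

```text
clock: 17.4
ee_pos: [0.4925, 0.3537, 0.0266]
orientation: [[1.0, -0.003, 0.001], [-0.003, -1.0, 0.0], [0.001, -0.0, -1.0]]
ft_force: [0.7, -0.3, 0.4]
opening: 0.0838
grasp_force: 0.0
```

Call:
step_arm([
  [[0,0,0,0,0,0,0],[0,0,0,0,0,0,0],[0,0,0,0,0,0,0],[0,0,0,0,0,0,0],[0,0,0,0,0,0,0],[0,0,0,0,0,0,0],[0,0,0,0,0,0,0]],
], newtons=45)

```text
clock: 18.1
ee_pos: [0.492, 0.3535, 0.0261]
orientation: [[1.0, -0.003, -0.0], [-0.003, -1.0, -0.0], [-0.0, 0.0, -1.0]]
ft_force: [-1.0, 0.0, 0.6]
opening: 0.0609
grasp_force: 45.0
```

Call:
step_arm([
  [[0,0,-0.8,0,0,0,0],[0,0,-0.9,0,0,0,0],[0,0,-0.9,0,0,0,0],[0,0,-0.9,0,0,0,0],[0.12,0.9,0,0,0,0,0],[0.12,0.9,0,0,0,0,0],[0.12,0.9,0,0,0,0,0],[0.12,0.9,0,0,0,0,0],[0.12,0.9,0,0,0,0,0],[0.12,0.9,0,0,0,0,0]],
])

```text
clock: 19.1
ee_pos: [0.52, 0.1361, 0.1659]
orientation: [[1.0, -0.002, -0.0], [-0.002, -1.0, 0.0], [-0.0, -0.0, -1.0]]
ft_force: [0.7, -0.8, -1.5]
opening: 0.0613
grasp_force: 45.0
```

Call:
step_arm([
  [[0.12,0.9,0,0,0,0,0],[0.11,0.9,0,0,0,0,0],[0,0.9,0,0,0,0,0],[0,0.74,0,0,0,0,0],[0,0,0,0,0,0,0],[0,0,0,0,0,0,0]],
])

```text
clock: 19.7
ee_pos: [0.5289, -0.0005, 0.1658]
orientation: [[1.0, -0.004, -0.0], [-0.004, -1.0, 0.001], [-0.0, -0.001, -1.0]]
ft_force: [0.2, 0.7, -1.9]
opening: 0.0612
grasp_force: 45.0
```

Run:
```python
from h import *
s=get_state();print(s['ee_pos'],s['joints'].round(3),s['ft_force'],s['wrist_torque'])
grab('side','s3'); i=cv2.imread('pics/s3.png')[140:260,265:425]
cv2.imwrite('pics/s3c.png',cv2.resize(i,None,fx=5,fy=5,interpolation=cv2.INTER_CUBIC))
```

```text
[ 5.28926405e-01 -4.95652146e-04  1.65840715e-01] [-0.226  0.183  1.804  0.     1.156  1.349] [ 0.18401605  0.69546757 -1.85837079] [0.03215509 0.01994174 0.03639704]
```

View pics/s3c.png

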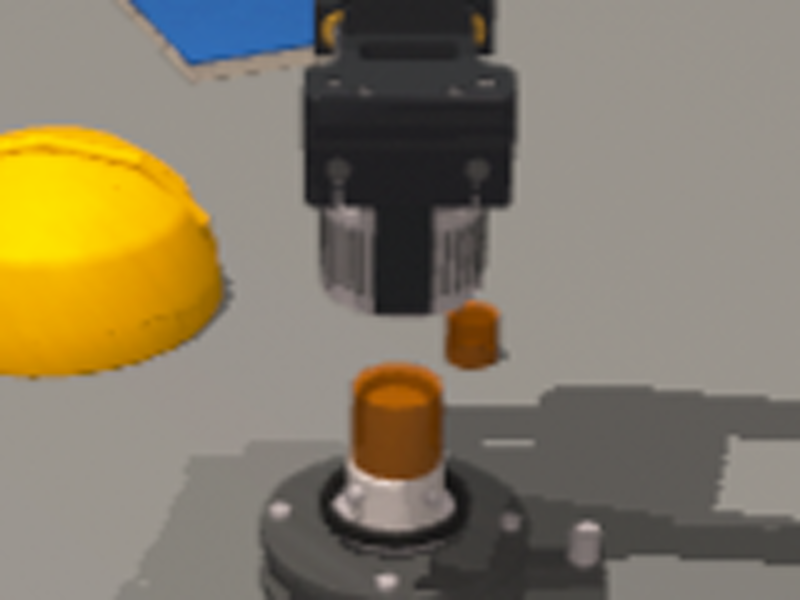

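The collar is held upright above the seated cups. I'll lower it around them.

Call:
step_arm([
  [[0.02,0.01,0.5,0,0,0,0],[0,0,0.4,0,0,0,0],[0,0,0,0,0,0,0],[0,0,0,0,0,0,0]],
])

```text
clock: 20.15
ee_pos: [0.5298, 0.0005, 0.1301]
orientation: [[1.0, -0.001, -0.001], [-0.001, -1.0, 0.0], [-0.001, -0.0, -1.0]]
ft_force: [-0.3, -0.1, -1.5]
opening: 0.0609
grasp_force: 45.0
```

Call:
step_arm([
  [[0,0.03,0.1,0,0,0,0],[0,0,0.25,0,0,0,0],[0,0,0.25,0,0,0,0],[0,0,0.25,0,0,0,0],[0,0,0.2,0,0,0,0],[0,0,0,0,0,0,0],[0,0,0,0,0,0,0]],
])

```text
clock: 20.85
ee_pos: [0.5298, -0.0018, 0.0878]
orientation: [[1.0, -0.003, -0.001], [-0.003, -1.0, 0.0], [-0.001, -0.0, -1.0]]
ft_force: [0.5, -0.6, -1.4]
opening: 0.0613
grasp_force: 45.0
```

Call:
step_arm([
  [[0,-0.02,0.1,0,0,0,0],[0,0,0.08,0,0,0,0],[0,0,0.03,0,0,0,0],[0,0,0,0,0,0,0],[0,0,0,0,0,0,0]],
])

```text
clock: 21.35
ee_pos: [0.53, -0.0009, 0.0799]
orientation: [[1.0, -0.003, 0.0], [-0.003, -1.0, 0.0], [0.0, -0.0, -1.0]]
ft_force: [-1.3, 0.2, 0.6]
opening: 0.0611
grasp_force: 45.0
```

Call:
step_arm([
  [[0,0,0.03,0,0,0,0],[0,0,0,0,0,0,0],[0,0,0,0,0,0,0]],
])

```text
clock: 21.65
ee_pos: [0.5302, -0.001, 0.0797]
orientation: [[1.0, -0.002, 0.0], [-0.002, -1.0, -0.0], [0.0, 0.0, -1.0]]
ft_force: [-4.6, 1.1, 11.6]
opening: 0.061
grasp_force: 45.0
```

Resting on the pins with 12 N. I'll turn in 4° steps and feel for the drop.

Call:
step_arm([
  [[0,0,0,0,0,-0.5,0],[0,0,0,0,0,-0.5,0],[0,0,0,0,0,-0.5,0],[0,0,0,0,0,-0.5,0],[0,0,0,0,0,0,0]],
])

```text
clock: 22.15
ee_pos: [0.5314, -0.0012, 0.0798]
orientation: [[0.961, 0.275, 0.003], [0.275, -0.961, -0.001], [0.003, 0.001, -1.0]]
ft_force: [0.1, -0.1, 6.6]
opening: 0.0616
grasp_force: 45.0
```

Call:
step_arm([
  [[-0.03,-0.01,0.01,0,0,-0.5,0],[0,0,0,0,0,-0.5,0],[0,0,0,0,0,-0.5,0],[0,0,0,0,0,-0.5,0],[0,0,0,0,0,0,0]],
])

```text
clock: 22.65
ee_pos: [0.5305, -0.0012, 0.0798]
orientation: [[0.848, 0.53, 0.004], [0.53, -0.848, -0.001], [0.003, 0.003, -1.0]]
ft_force: [0.6, 0.7, 7.9]
opening: 0.0615
grasp_force: 45.0
```

Call:
step_arm([
  [[-0.015,0,0.01,0,0,-0.5,0],[0,0,0,0,0,-0.5,0],[0,0,0,0,0,-0.5,0],[0,0,0,0,0,-0.5,0],[0,0,0,0,0,0,0]],
])

```text
clock: 23.15
ee_pos: [0.5282, -0.0013, 0.0776]
orientation: [[0.671, 0.742, 0.0], [0.742, -0.671, -0.0], [0.0, 0.0, -1.0]]
ft_force: [-0.2, -0.6, -1.3]
opening: 0.0612
grasp_force: 45.0
```

It dropped: z is 2 mm lower and the force is gone. I'll recentre and lower.

Call:
step_arm([
  [[0.03,0.02,0.03,0,0,0,0],[0,0,0.06,0,0,0,0],[0,0,0.06,0,0,0,0],[0,0,0,0,0,0,0],[0,0,0,0,0,0,0]],
])

```text
clock: 23.65
ee_pos: [0.5294, -0.0008, 0.0715]
orientation: [[0.671, 0.741, -0.0], [0.741, -0.671, 0.0], [-0.0, -0.0, -1.0]]
ft_force: [-0.3, 0.5, -1.5]
opening: 0.0616
grasp_force: 45.0
```

```bash
python3 -c "
from h import *
s=get_state();print(s['ee_pos'],s['ft_force'],s['wrist_torque'])"
```

```text
[ 0.52943687 -0.00083877  0.07149945] [-0.27179476  0.47436816 -1.5060356 ] [-0.03171351 -0.00775878  0.04547026]
```

Call:
step_arm([
  [[0,0,0.06,0,0,0,0],[0,0,0.06,0,0,0,0],[0,0,0.06,0,0,0,0],[0,0,0.05,0,0,0,0],[0,0,0,0,0,0,0],[0,0,0,0,0,0,0]],
])

```text
clock: 24.25
ee_pos: [0.5299, -0.0009, 0.0632]
orientation: [[0.671, 0.741, 0.0], [0.741, -0.671, -0.0], [0.0, 0.0, -1.0]]
ft_force: [-2.8, 0.2, 7.0]
opening: 0.0618
grasp_force: 45.0
```

Call:
step_arm([
  [[0,0,0.04,0,0,0,0],[0,0,0.03,0,0,0,0],[0,0,0,0,0,0,0],[0,0,0,0,0,0,0]],
])

```text
clock: 24.65
ee_pos: [0.53, -0.0009, 0.0619]
orientation: [[0.671, 0.742, 0.0], [0.742, -0.671, -0.0], [-0.0, 0.0, -1.0]]
ft_force: [-8.8, 0.6, 21.4]
opening: 0.0613
grasp_force: 45.0
```

Call:
step_arm([
  [[0,0,0,0,0,0,0],[0,0,0,0,0,0,0],[0,0,0,0,0,0,0]],
])

```text
clock: 24.95
ee_pos: [0.53, -0.0009, 0.0619]
orientation: [[0.671, 0.742, 0.0], [0.742, -0.671, -0.0], [-0.0, 0.0, -1.0]]
ft_force: [-8.7, 1.1, 22.0]
opening: 0.0616
grasp_force: 45.0
```

Run:
```python
from h import *
s=get_state();print(s['ee_pos'],s['ft_force'],s['grasp_force'],s['clock'])
grab('side','s4'); i=cv2.imread('pics/s4.png')[170:290,265:425]
cv2.imwrite('pics/s4c.png',cv2.resize(i,None,fx=5,fy=5,interpolation=cv2.INTER_CUBIC))
```

```text
[ 0.5299604  -0.00088972  0.06191625] [-8.68380351  1.07729425 22.03636204] 45.00159564981004 24.95
```

View pics/s4c.png

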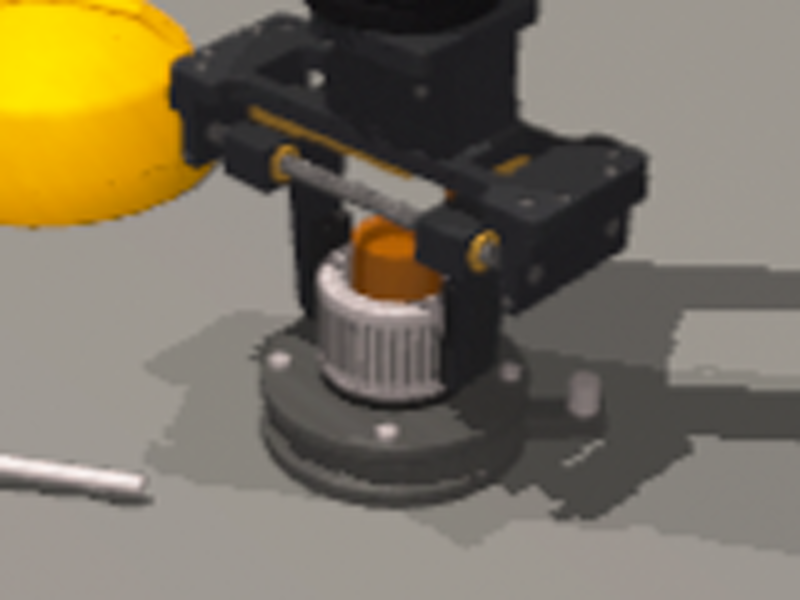

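The collar is fully down on the gasket, upright around the amber cup, and still gripped.

```bash
python3 -c "
from h import *
print(hand_in())"
```

```text
the job is handed in; nothing more can be done
None
```

I handed the job in at about 25 s: both cups are on the lamp, and the collar is keyed over the pins, pushed home against the gasket and still gripped at 45 N; the verdict wasn't shown.

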